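Hang a rinsed beaker on its drying post

ROBOT

A 7-joint arm with a two-finger parallel gripper is mounted at the origin on the work surface. World frame = base frame: x ahead of the robot, y to its left, z up, the work surface at z = 0. Lengths are in mm, angles in rad, forces in N, time in s.
With the tool pointing down it reaches from about 400 to 875 mm from the base axis. Payload 19.3 kg.
Tool frame: the origin (TCP) lies at the very end of the fingers, on their centre line; the grasp point (between the pads) lies 19 mm behind it (grip_point_offset is the z of the grasp point in the tool frame, in mm); z points along the fingers, x is the direction in which the jaws open and shut, and the axes are right-handed (so a half turn about z gives the same grasp; the last joint's range is limited). The gripper opens to 85 mm and grips with 20 to 120 N. Pads are 22 mm wide; open, the fingers measure 114 mm over their backs; the gripper's body (76 mm by 85 mm) begins 54 mm behind the grasp point. The pads swing forward as they close: fully open they stand 13 mm farther back than shut.
Start: joints at [-1.345, 0.521, -0.036, 1.599, 0.021, 1.021, -0.113], TCP at [182.21, 597.841, 231.291] pointing down, gripper open.
Joint ranges: [-2.91, 2.91], [-0.3, 2.13], [-1.5, 1.42], [0.17, 2.43], [-1.26, 4.41], [0.16, 1.93], [-2.52, 2.52]. Speed limits (rad/s): [1.89, 1.89, 2.39, 2.39, 3.01, 3.01, 3.01].

INTERFACE

Orientations are given as a 3x3 rotation matrix whose columns are the frame's x, y, z axes.
In Python, from workcell import movep, movel, goto_joints, open_gripper, clamp, wait, inverse_kinematics, read_state, camera, PlanningError, finish_job, grip_point_offset gives the robot as it stands. Calls block until the motion is done:
- movep(position, orientation): joint-space move of the TCP to a pose.
- movel(position, frame=None, max_speed=150, guard=None): straight line of the TCP; frame=None keeps the orientation; max_speed is the mean speed in mm/s. With guard (N) it stops when the force on the tool has changed by that much, and returns True; else False.
- goto_joints(angles): joint-space move.
- open_gripper() and clamp(): open the fingers fully, or close them until they stop; the grip force is fixed at half the most.
- wait(seconds).
- inverse_kinematics(position, orientation): joint angles nearest the present ones, or None.
- read_state(): the state.
- camera(name): name is "scene" or "top"; returns a dict with "image" (420x560x3 uint8, blue, green, red), "range_z" (420x560 float32, mm along the optical axis (not along the pixel's ray), 0 where there is no reading), "fx", "fy", "cx", "cy" (pixels), "cam_to_world" (4x4, takes a point from camera to world coordinates). Camera axes: x right, y up, looking along -z (the intrinsics and any distortion apply to the point x, -y, -z); pixel columns grow to the right and rows downward; lengths in mm; the calibration is good to about 2 mm. A picture is of the moment at which its call begins.
A pose or a line that the arm cannot do raises PlanningError and nothing moves.
- finish_job(): hands the job in, once; it reports no verdict.
The state is a dict: "time": time; "qpos": joint angles; "qvel": joint speeds; "joint_efforts": joint torques, N m; "eef_pos": TCP position; "tool_rot": TCP orientation; "ft_force": force on the tool from outside, world axes, zero at the start; "torque": the same for the moment, N m; "finger_gap": finger opening in mm.
Only numpy, scipy, OpenCV 4.12 (cv2) and the standard library are available. Lean on these libraries where they do the work, as an engineer would, in place of code of your own. Each camera call takes 0.05 s, during which the arm holds its last target.

TASK

Take the rinsed steel beaker that lies in the drain cradle and hang it upside down on the free slim drying post, so that it is fully down and carried by the post. Lower it gently until you feel it rest on the post before you let go, do not drop it or ram it, and leave the other beaker and the other things on the bench where they are.

Things in the scene. Friction and masses are not known exactly. Their poses are not given: they have to be found in the camera images.
- beaker: the rinsed steel beaker to hang up: straight round cup, 50 mm outside diameter, 115 mm long, wall 3 mm, bore 44 mm wide, 111 mm deep, closed at one end, 0.12 to 0.23 kg. At the start it lies on its side in the grey drain cradle, axis level, 65 mm above the table. Origin: on its axis at the outer face of the closed end; its x axis points from the closed end to the mouth
- beaker_mouth (a point): centre of that beaker's open mouth, on its axis in the plane of the rim, 115 mm from the closed end
- cradle: fixed grey drain cradle that the beaker lies in: foot plate 130 x 75 x 6 mm and two cross saddles, 8 mm thick, 52 mm wide, 40 mm high (end lips 7 mm higher, within 1 mm of the beaker's width), one about 12 mm from the beaker's closed end, one 18 mm from its mouth. Origin: centre of the underside; the beaker lies along its x axis, mouth to +x
- stand: the free drying stand, fixed: dark foot 90 x 90 x 7 mm and a white upright post, 39 mm diameter, 4 mm chamfer round its flat top (2.5 mm play all round in the beaker). The post is clamped at another height each time, top 125 to 150 mm above the table, not reported; the clamp holds 80 N. The bore's floor comes to rest on the post top, the rim in the air. Origin: centre of the foot's underside, on the post axis
- stand_taken: a like stand (post top at 132 mm) on which another beaker already hangs. Fixed. Origin: centre of the foot's underside
- beaker_dry: the other beaker, same as the first, already upside down on the taken stand, its closed end 136 mm above the table; leave it alone. Origin: centre of its closed end, on top
- stand_wide: a like stand with a thick white post, 64 mm diameter, 120 mm high: too thick for the beaker. Fixed. Origin: centre of the foot's underside
- reel: black parts reel lying flat on the table, 130 mm diameter, 14 mm thick. Origin: centre of the underside
- jar: white lidded jar, 64 mm diameter, 65 mm high, standing on the table. Origin: centre of the underside
- screwdriver: screwdriver lying on the table, 170 mm long. Origin: on the table, under it
Things that resemble listed ones, but are neither listed nor needed, are in the scene too. What is shaped like the stand but turquoise is not meant.

How it is judged (in metres and radians):
On the way:
1. the beaker, mouth down over the free slim post and still held, rests on the post (angle between beaker's own x axis and vertical above 3.02159 rad and height (world z) of beaker_mouth below 0.055 m and horizontal distance between beaker_mouth and stand below 0.007 m and contact force between beaker and stand above 0.5 N and contact force between beaker and the fingers above 0.5 N and linear speed of beaker below 0.03 m/s), for 0.2 s.
At the end, for the whole second after the job is handed in: The beaker hangs mouth down on the free slim post (axis within 4 degrees of upright, mouth centre within 7 mm of the post's axis and less than 55 mm above the table), carried by the stand, at rest and released (angle between beaker's own x axis and vertical above 3.07159 rad and height (world z) of beaker_mouth below 0.055 m and horizontal distance between beaker_mouth and stand below 0.007 m and contact force between beaker and stand above 0.5 N and linear speed of beaker below 0.02 m/s and angular speed of beaker below 0.1 rad/s); the robot touches nothing.
It fails at once if the other beaker or another thing on the bench is shifted by more than 20 mm (the other beaker 10 mm) (distance of beaker_dry from where it was at the start of the episode above 0.01 m or distance of any of reel, jar, screwdriver from where it was at the start of the episode above 0.02 m).
It fails at once if the beaker is dropped or rammed onto the stand (more than 60 N) (contact force between beaker and stand above 60 N).
It also fails if it takes over 51 s, if anything falls off the work surface, if the arm or the gripper's body presses on something with over 40 N, if the wrist force passes 120 N, or if a joint passes its speed limit or range.

## Working session

There is one attempt and no reset: what is moved stays moved. The work goes in short steps, each a Python script; the robot and the scene stay as the last script left them, time stands still between calls to the robot, and variables do not carry over. Pictures are saved under pics/ and viewed, and the job is handed in when it is done.

```bash
ls; mkdir -p pics; python3 - <<'E'
from workcell import *
import cv2, numpy as np, pickle
d={}
for n in("scene","top"):
    c=camera(n); d[n]=c; cv2.imwrite(f"pics/{n}0.png",c["image"]); print(n,c["fx"],c["fy"],c["cx"],c["cy"],[k for k in c]);print(c["cam_to_world"].round(3))
pickle.dump(d,open("d0.pkl","wb"))
s=read_state();print(s["time"],s["eef_pos"],s["tool_rot"],s["ft_force"],grip_point_offset,s["finger_gap"])
E
```

```text
pics
scene 436.2672643165244 436.2672643165244 276.6608599696201 219.41059155926786 ['image', 'range_z', 'fx', 'fy', 'cx', 'cy', 'cam_to_world']
[[ 3.84000e-01 -7.19000e-01  5.79000e-01  9.91627e+02]
 [ 9.23000e-01  3.11000e-01 -2.25000e-01 -1.88682e+02]
 [-1.80000e-02  6.21000e-01  7.84000e-01  8.44220e+02]
 [ 0.00000e+00  0.00000e+00  0.00000e+00  1.00000e+00]]
top 386.03605190500366 386.03605190500366 276.5337031439641 216.5771679923595 ['image', 'range_z', 'fx', 'fy', 'cx', 'cy', 'cam_to_world']
[[ 6.00000e-03  9.81000e-01 -1.92000e-01  2.93411e+02]
 [-9.99000e-01 -1.00000e-03 -3.40000e-02 -7.55000e-01]
 [-3.30000e-02  1.92000e-01  9.81000e-01  8.80862e+02]
 [ 0.00000e+00  0.00000e+00  0.00000e+00  1.00000e+00]]
0.1 [182.11760565 597.57147709 230.77770591] [[ 2.91451118e-01  9.56585698e-01 -2.21023005e-04]
 [ 9.56585170e-01 -2.91451190e-01 -1.00825905e-03]
 [-1.02890361e-03  8.24308996e-05 -9.99999467e-01]] [-0.21196015  0.59133457  0.38934083] -18.700000000000003 85.57811161280148
```

View pics/scene0.png

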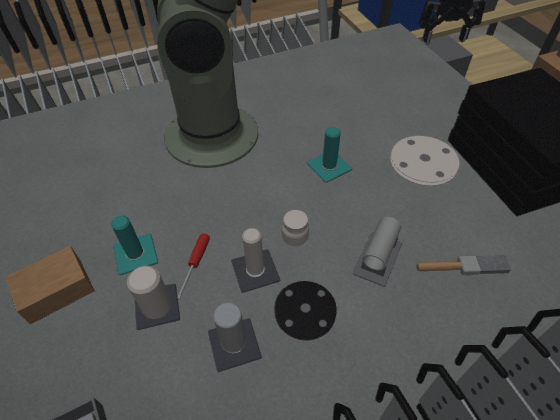

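View pics/top0.png

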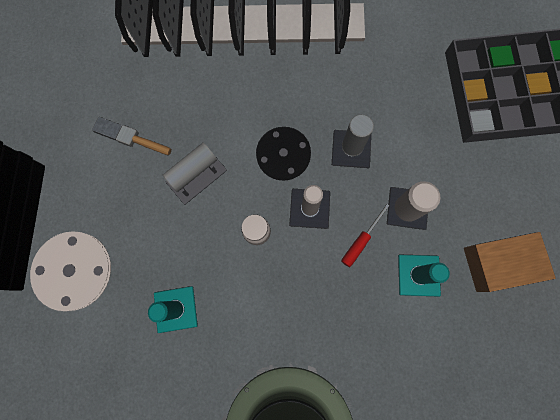

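Candidates for the stand: the dark-foot slim white post at scene (252,245) / top (312,197), the grey beaker-topped one at scene (228,318), the thick white post at scene (147,285), and two turquoise ones. The first fits: a slim white post on a dark foot with nothing on it. I'll enlarge it and the cradle to confirm.

```bash
python3 - <<'E'
import cv2, numpy as np, pickle
d=pickle.load(open("d0.pkl","rb"))
t=d["top"]["image"];s=d["scene"]["image"]
r=lambda im,x,y:cv2.resize(im[y:y+70,x:x+90],(396,300),interpolation=cv2.INTER_CUBIC)
cv2.imwrite("pics/crop0.png",np.vstack([np.hstack([r(t,150,135),r(t,270,165)]),np.hstack([r(s,340,210),r(s,210,220)])]))
for n,pts in dict(top=[(313,192),(190,165),(361,124),(310,215),(425,195)],scene=[(251,234),(383,240),(228,313),(374,277),(240,277)]).items():
    c=d[n]
    for u,v in pts:
        z=c["range_z"][v,u]; p=np.array([(u-c["cx"])*z/c["fx"],-(v-c["cy"])*z/c["fy"],-z,1]); print(n,u,v,(c["cam_to_world"]@p)[:3].round(1))
E
```

```text
top 313 192 [487.6 -46.8 139.9]
top 190 165 [562.3 215.   88.1]
top 361 124 [ 631.7 -146.7  136.6]
top 310 215 [466.  -47.1  16. ]
top 425 195 [ 486.2 -272.3  119. ]
scene 251 234 [486.2 -48.  141.1]
scene 383 240 [576.9 211.7  93.3]
scene 228 313 [ 630.2 -145.6  136.9]
scene 374 277 [607.6 187.6   5.9]
scene 240 277 [492.1 -85.4   8.2]
```

View pics/crop0.png

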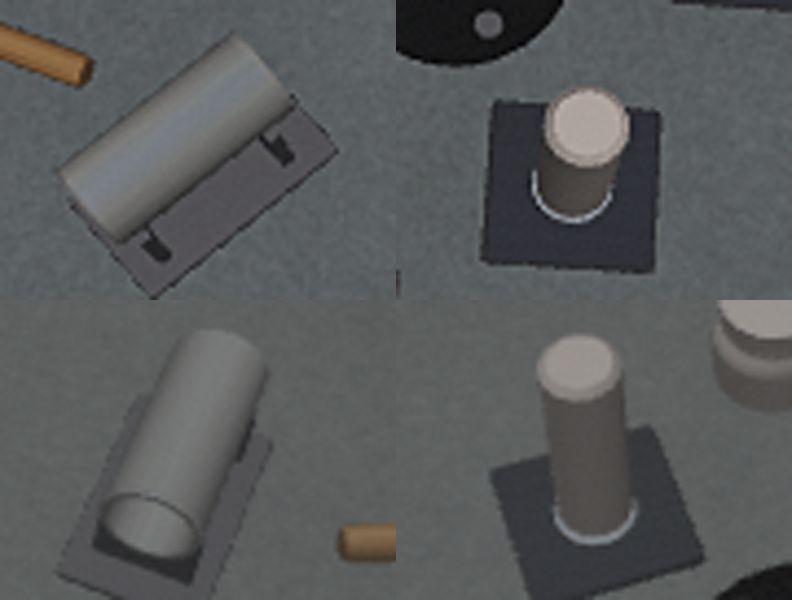

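The enlarged crop confirms it: the free stand is the slim white post with an empty dark foot (top image 313,190). The cradle holds the beaker with its mouth toward scene (374,262), which is +x/−y in the world. Next I'll measure both precisely.

```bash
cat > h.py <<'E'
import cv2, numpy as np, pickle
def cloud(c):
    v,u=np.mgrid[0:420,0:560]; z=c["range_z"].astype(float)
    P=np.stack([(u-c["cx"])*z/c["fx"],-(v-c["cy"])*z/c["fy"],-z,np.ones_like(z)],-1)@c["cam_to_world"].T
    P=P[...,:3]; P[z==0]=np.nan; return P
def proj(c,p):
    q=np.linalg.inv(c["cam_to_world"])@np.r_[p,1]; return c["cx"]+c["fx"]*q[0]/-q[2], c["cy"]+c["fy"]*q[1]/q[2]
E
python3 - <<'E'
from h import *
from scipy.optimize import least_squares
d=pickle.load(open("d0.pkl","rb"))
allb=[]
for n in d:
    P=cloud(d[n]); x,y,z=P[...,0],P[...,1],P[...,2]
    # table check
    print(n,"table z",np.nanmedian(z[(x>300)&(x<900)&(z<15)]).round(2))
    m=(np.hypot(x-487,y+47)<22)&(z>132)
    Q=P[m]; top=np.median(Q[:,2]); 
    mk=(m).astype(np.uint8); ct=max(cv2.findContours(mk,0,2)[0],key=cv2.contourArea)
    (cu,cv_),r=cv2.minEnclosingCircle(ct)
    print("post top n",len(Q),"z med",top.round(2),"std",Q[:,2].std().round(2),"xy mean",Q[:,:2].mean(0).round(1),"bbox",Q[:,:2].min(0).round(1),Q[:,:2].max(0).round(1))
    # foot
    m=(abs(x-487)<70)&(abs(y+47)<70)&(d[n]["image"].max(-1)<60)&(z<16)
    mk=m.astype(np.uint8); ct=max(cv2.findContours(cv2.morphologyEx(mk,cv2.MORPH_CLOSE,np.ones((9,9))),0,2)[0],key=cv2.contourArea)
    c=d[n]; uv=ct[:,0].astype(float)
    ray=np.stack([(uv[:,0]-c["cx"])/c["fx"],-(uv[:,1]-c["cy"])/c["fy"],-np.ones(len(uv))],-1)@c["cam_to_world"][:3,:3].T
    o=c["cam_to_world"][:3,3]; g=o+ray*((7-o[2])/ray[:,2])[:,None]
    print("foot rect",cv2.minAreaRect(g[:,:2].astype(np.float32)))
    # beaker
    m=(np.hypot(x-570,y-213)<85)&(z>60)&(z<100)
    B=P[m]; allb.append(B)
    def res(q,B=B):
        a=np.array([np.cos(q[2]),np.sin(q[2])]); nn=np.array([-a[1],a[0]])
        return np.hypot((B[:,:2]-q[:2])@nn, B[:,2]-q[3])-25
    s=least_squares(res,[570,213,-0.6,65],loss="soft_l1"); q=s.x
    a=np.array([np.cos(q[2]),np.sin(q[2])]); t=(B[:,:2]-q[:2])@a
    print("beaker",len(B),q.round(3),"t",np.percentile(t,[0,1,99,100]).round(1),"rms",np.std(s.fun).round(2)); 
    for k in(0.5,99.5): print("  end",(q[:2]+a*np.percentile(t,k)).round(1))
    for nm,(cx,cy,zl) in dict(jar=(0,0,0)).items(): pass
for n in d:
  P=cloud(d[n])
  pts=dict(top=dict(jar=(255,226),reel=(283,153),wide=(425,195),dry=(361,124),sd=(347,262),sd2=(388,206)),scene=dict(jar=(296,218),reel=(305,308),dry=(228,313)))[n]
  for k,(u,v) in pts.items(): print(n,k,P[v,u].round(0))
E
```

```text
scene table z 0.85
post top n 258 z med 139.27 std 2.33 xy mean [489.3 -48.9] bbox [468.4 -67.2] [506.2 -29.2]
foot rect ((487.6328430175781, -47.2783088684082), (88.61769104003906, 88.78020477294922), 85.84283447265625)
beaker 1010 [585.109 199.001  -0.857  65.389] t [-85.  -83.1  28.8  30.5] rms 1.14
  end [530.1 262.5]
  end [604.3 176.8]
top table z -0.23
post top n 295 z med 138.02 std 1.72 xy mean [484.  -46.7] bbox [466.2 -64.9] [503.3 -27.4]
foot rect ((484.3853454589844, -46.577903747558594), (90.03580474853516, 90.22078704833984), 86.11380767822266)
beaker 1199 [612.033 168.66   -0.857  64.235] t [-128.1 -126.9  -14.5  -13.3] rms 1.21
  end [528.5 265.1]
  end [602.9 179.3]
scene jar [430.  78.  65.]
scene reel [621.  13.  17.]
scene dry [ 630. -146.  137.]
top jar [432.  74.  64.]
top reel [616.  15.  14.]
top wide [ 486. -272.  119.]
top dry [ 632. -147.  137.]
top sd [ 359. -126.   25.]
top sd2 [ 487. -224.   15.]
```

Two-view agreement is within 2–3 mm:

| Item | Measurement | Check |
|---|---|---|
| Post axis | about (486, −47) | foot 90×90 ✓ |
| Post top | about 139 mm | within 125–150 ✓ |
| Beaker axis | z about 65, yaw −0.857 | length about 114 ✓ |

Next, check which tilt and yaw combinations are reachable.

```bash
cat >> h.py <<'E'
Z=np.array([0,0,1.])
PSI=-0.857; M=np.array([np.cos(PSI),np.sin(PSI),0])
CEN=np.array([566.5,221,65.]); GR=CEN-5.5*M   # grip at s=52 mm from closed end
POST=np.array([486,-47,0.]); TOP=139.
def frame(z,x): return np.stack([x,np.cross(z,x),z],1)
def gframe(th,s): return frame(-np.cos(th)*Z+np.sin(th)*M, s*np.cross(Z,M))
def pframe(th,s,yaw):
    h=np.array([np.cos(yaw),np.sin(yaw),0]); return frame(np.cos(th)*h-np.sin(th)*Z, -s*np.cross(Z,h))
def tcp(g,F,off=18.7): return g+off*F[:,2]
E
python3 - <<'E'
from h import *
from workcell import *
lo=np.array([-2.91,-.3,-1.5,.17,-1.26,.16,-2.52]);hi=np.array([2.91,2.13,1.42,2.43,4.41,1.93,2.52])
for s in(1,-1):
  for th in np.radians([0,15,30,40,50]):
    F=gframe(th,s); a=inverse_kinematics(tcp(GR,F),F); b=inverse_kinematics(tcp(GR+130*Z,F),F)
    print("GRASP",s,np.degrees(th).round(),None if a is None else np.round(a,2),None if b is None else np.round(b,2))
    if a is None: continue
    for yd in range(-180,180,20):
      F=pframe(th,s,np.radians(yd)); g=POST+(TOP+4-52)*Z
      a=inverse_kinematics(tcp(g,F),F); b=inverse_kinematics(tcp(g+140*Z,F),F)
      if a is not None and b is not None:
        mg=min((np.array(a)-lo).min(),(hi-a).min()); print("  ",yd,np.round(a,2),np.round(b,2),mg.round(2))
print(read_state()["time"])
E
```

```text
GRASP 1 0.0 [-0.56  0.74  0.13  1.78 -0.15  0.63  0.36] [-0.62  0.56  0.21  1.71 -0.15  0.88  0.36]
   -140 [-0.59  1.44  0.59  1.28  0.17  1.9   2.22] [-0.73  1.34  0.89  1.39  0.17  1.91  2.5 ] 0.03
   -120 [-0.4   1.27 -0.04  1.46  0.69  1.92  1.8 ] [-0.72  1.12  0.5   1.58  0.51  1.77  2.19] 0.01
   -100 [-0.89  1.34  0.5   1.7   0.56  1.4   2.05] [-0.83  1.04  0.43  1.8   0.73  1.56  2.07] 0.47
   -80 [-0.5   1.2  -0.2   1.92  1.17  1.75  1.52] [-0.42  0.93 -0.31  2.02  1.18  1.88  1.67] 0.18
   -60 [-0.59  1.22 -0.16  2.16  1.41  1.69  1.31] [-0.47  0.91 -0.34  2.28  1.41  1.83  1.51] 0.24
   60 [ 1.08  1.28 -0.55  2.01 -1.19  1.05  1.47] [ 1.37  1.18 -1.    2.11 -1.    0.79  1.07] 0.07
   80 [ 1.    1.29 -0.58  1.77 -0.8   1.22  1.11] [ 1.    1.02 -0.6   1.87 -0.93  1.32  1.02] 0.46
   100 [ 0.73  1.28 -0.38  1.54 -0.72  1.58  1.07] [ 0.46  1.01  0.03  1.66 -0.98  1.88  1.2 ] 0.35
   120 [ 0.49  1.31 -0.21  1.33 -0.63  1.87  1.11] [ 0.64  1.11 -0.45  1.43 -0.6   1.88  0.88] 0.06
GRASP 1 15.0 [-0.8   0.75  0.28  1.85  0.14  0.53 -0.  ] [-0.82  0.56  0.31  1.78  0.14  0.79  0.05
[... 11018 characters left out ...]
3
   40 [ 1.12  0.89 -1.05  2.33  2.28  0.16  0.43] [ 1.31  0.57 -1.26  2.26 -0.01  0.22  2.51] 0.0
   60 [ 0.72  0.7  -0.44  2.18 -1.14  0.45 -2.2 ] [-0.07  0.45  0.59  2.16 -1.21  1.04 -2.29] 0.12
   80 [ 1.27  1.35 -1.48  1.99  0.85  0.91  2.5 ] [-0.3   0.73  1.01  2.01 -1.18  1.5  -2.  ] 0.02
   100 [-0.28  1.12  1.01  1.9  -1.26  1.63 -1.58] [-0.37  0.97  1.22  1.85 -1.13  1.82 -1.7 ] 0.0
   120 [-0.38  1.32  1.22  1.76 -1.21  1.86 -1.33] [-0.39  1.04  1.22  1.71 -1.    1.89 -1.49] 0.05
   140 [-0.37  1.19  1.01  1.65 -0.94  1.68 -1.27] [-0.44  1.08  1.22  1.61 -0.86  1.91 -1.27] 0.25
   160 [-0.45  1.2   1.01  1.59 -0.8   1.65 -1.09] [-0.45  0.97  1.01  1.54 -0.62  1.78 -1.2 ] 0.28
0.1
```

Plan: tilted grasp (30° toward the mouth, 45 mm from the closed end), so the placing pose has the tool 30° below horizontal, arriving from over the low reel (yaw −120°).

```bash
cat >> h.py <<'E'
TH=np.radians(30); S=1; SG=45; YAW=np.radians(-120)
GR=CEN-(57.5-SG)*M
E
python3 - <<'E'
from h import *
from workcell import *
F=gframe(TH,S); 
movep(tcp(GR-105*F[:,2],F),F)
print(movel(tcp(GR,F),max_speed=90,guard=12)); s=read_state();print(s["time"],(s["eef_pos"]-tcp(GR,F)).round(1),s["ft_force"].round(1))
clamp(); s=read_state(); print("gap",s["finger_gap"],s["ft_force"].round(1),s["time"])
E
```

```text
False
3.175 [0.1 0.4 0.4] [0.4 0.8 0.7]
gap 49.29032372018394 [-2.8  1.6  8.8] 3.6
```

Gap is 49.3 mm, so the beaker is held. Lift, move to hover and look.

```bash
python3 - <<'E'
from h import *
from workcell import *
F=gframe(TH,S)
movel(tcp(GR+170*Z,F),max_speed=150); s=read_state(); print(s["time"],s["ft_force"].round(1),s["finger_gap"])
F=pframe(TH,S,YAW); g=POST+(TOP+4-SG+145)*Z
movep(tcp(g,F),F)
s=read_state(); print(s["time"],(s["eef_pos"]-tcp(g,F)).round(1),s["ft_force"].round(1),s["finger_gap"])
d={}
for n in("scene","top"):
    c=camera(n); d[n]=c; cv2.imwrite(f"pics/{n}1.png",c["image"])
pickle.dump(d,open("d1.pkl","wb"))
E
python3 -c "
import cv2,numpy as np
a=cv2.imread('pics/scene1.png');b=cv2.imread('pics/top1.png')
cv2.imwrite('pics/h1.png',np.hstack([cv2.resize(a,(400,300)),cv2.resize(b,(400,300))]))"
```

```text
4.8833 [ 0.5 -0.  -1.2] 49.28445322374917
6.875 [ 0.1  0.3 -0.1] [-0.   0.6 -1.5] 49.05658789252171
```

View pics/h1.png

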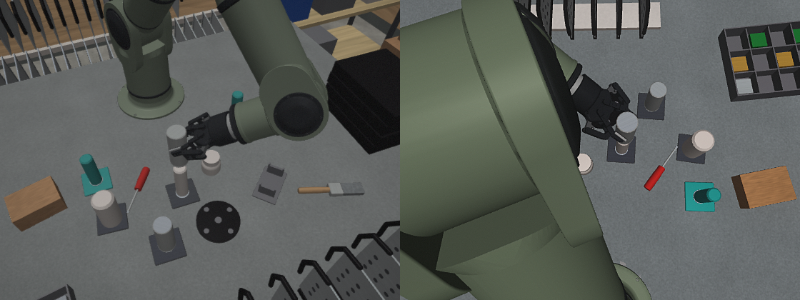

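The beaker hangs mouth-down above the free post (scene ≈ (245,195) full-res, top ≈ (875-560,175)). I'll measure its axis and compare it with the post.

```bash
python3 - <<'E'
from h import *
from scipy.optimize import least_squares
d=pickle.load(open("d1.pkl","rb"))
out=[]
for n in d:
    P=cloud(d[n]); im=d[n]["image"]; x,y,z=P[...,0],P[...,1],P[...,2]
    near=np.hypot(x-486,y+47)<45
    m=near&(z>282)&(z<295)&(im.max(-1)>70); Q=P[m]
    print(n,"top face n",len(Q),"z",np.median(Q[:,2]).round(1),"mean",Q[:,:2].mean(0).round(1),"mid bbox",((Q.min(0)+Q.max(0))/2)[:2].round(1),(Q.max(0)-Q.min(0))[:2].round(1))
    A=np.c_[Q[:,:2]-Q[:,:2].mean(0),np.ones(len(Q))]; cf=np.linalg.lstsq(A,Q[:,2],rcond=None)[0]; print(" tilt of top deg",np.degrees(cf[:2]).round(1))
    for zl,zh,r in((170,282,25),(20,132,19.5)):
        if n=="top" and zl==20: continue
        m=near&(z>zl)&(z<zh)&(im.max(-1)>55); B=P[m]
        if len(B)<30: continue
        # cylinder, axis through (a,b)+slope*(z-zm)
        zm=(zl+zh)/2
        f=lambda q:np.hypot(B[:,0]-q[0]-q[2]*(B[:,2]-zm),B[:,1]-q[1]-q[3]*(B[:,2]-zm))-r
        s=least_squares(f,[486,-47,0,0],loss="soft_l1"); print("  cyl",zl,zh,len(B),s.x[:2].round(1),"slope deg",np.degrees(s.x[2:]).round(1),"z range",B[:,2].min().round(0),B[:,2].max().round(0),"res",np.median(abs(s.fun)).round(2))
c=cv2.imread("pics/scene1.png")[150:300,190:330]; t=cv2.imread("pics/top1.png")[100:250,240:380]
cv2.imwrite("pics/c1.png",np.hstack([cv2.resize(c,(400,430),interpolation=2),cv2.resize(t,(400,430),interpolation=2)]))
E
```

```text
scene top face n 513 z 287.8 mean [489.9 -47.8] mid bbox [490.9 -45.6] [60.7 51.7]
 tilt of top deg [-2.5  0.4]
  cyl 170 282 721 [485.9 -46.9] slope deg [ 0.4 -0.1] z range 174.0 282.0 res 0.54
  cyl 20 132 527 [485.4 -47.8] slope deg [0.2 0.1] z range 20.0 132.0 res 0.46
top top face n 726 z 286.7 mean [484.1 -45.6] mid bbox [485.2 -37.5] [49.2 66. ]
 tilt of top deg [0.4 0. ]
  cyl 170 282 306 [484.9 -44.4] slope deg [-0.6  1.4] z range 172.0 281.0 res 0.66
```

View pics/c1.png

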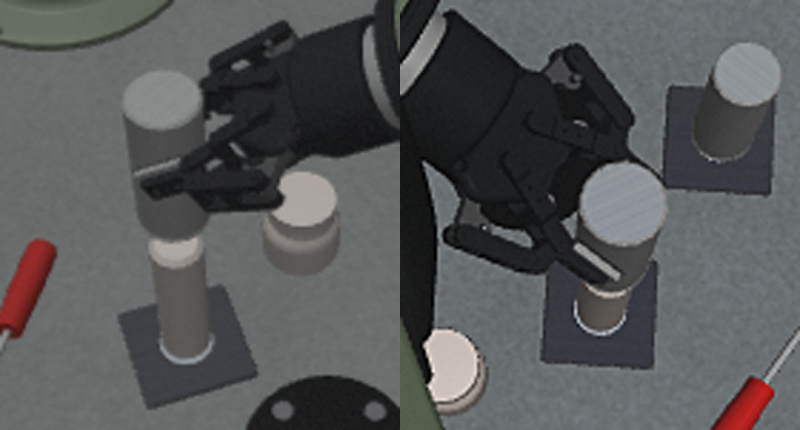

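The beaker and post axes agree to about 1 mm and the beaker is within 1° of upright. I'll apply a −1 mm y correction, then descend with guards.

```bash
python3 - <<'E'
from h import *
from workcell import *
p0=read_state()["eef_pos"]
F=pframe(TH,S,YAW)
t=tcp(POST+np.array([-.3,-1,TOP+4-SG]),F)
r=movel(t+145*Z,max_speed=50)
r=movel(t+12*Z,max_speed=60,guard=8); s=read_state(); print(r,s["time"],(s["eef_pos"]-t).round(1),s["ft_force"].round(1))
if not r:
    wait(0.3); print(read_state()["ft_force"].round(1))
    r=movel(t-12*Z,max_speed=10,guard=5); s=read_state(); print(r,s["time"],(s["eef_pos"]-t).round(1),s["ft_force"].round(1))
    wait(0.4); s=read_state(); print((s["eef_pos"]-t).round(1),s["ft_force"].round(1),s["torque"].round(2))
E
```

```text
False 9.5917 [ 0.1  0.  12.2] [-0.2 -0.7 -1.1]
[ 0.1  0.3 -1.8]
True 11.15 [-0.1 -0.1  0.9] [0.9 2.8 4.8]
[-0.1 -0.1  0.9] [-0.2  2.   5.7] [-0.01 -0.01  0.09]
```

Contact came 0.9 mm above the predicted seat, with +7 N upward. That matches bottoming on the post top. A look before release.

```bash
python3 - <<'E'
from h import *
from workcell import *
d={}
for n in("scene","top"):
    c=camera(n); d[n]=c; im=c["image"]; P=cloud(c); x,y,z=P[...,0],P[...,1],P[...,2]
    m=(np.hypot(x-486,y+47)<30)&(z>138)&(z<150)&(im.max(-1)>70); Q=P[m]; print(n,len(Q),np.median(Q[:,2]).round(1),Q[:,:2].mean(0).round(1))
    u,v=map(int,proj(c,np.array([486,-47,100]))); d[n]=cv2.resize(im[v-75:v+75,u-70:u+70],(400,430),interpolation=2)
cv2.imwrite("pics/c2.png",np.hstack([d["scene"],d["top"]])); print(read_state()["ft_force"].round(1))
E
```

```text
scene 415 143.9 [488.2 -49.3]
top 480 142.6 [483.8 -47. ]
[2.3 1.9 5.9]
```

View pics/c2.png

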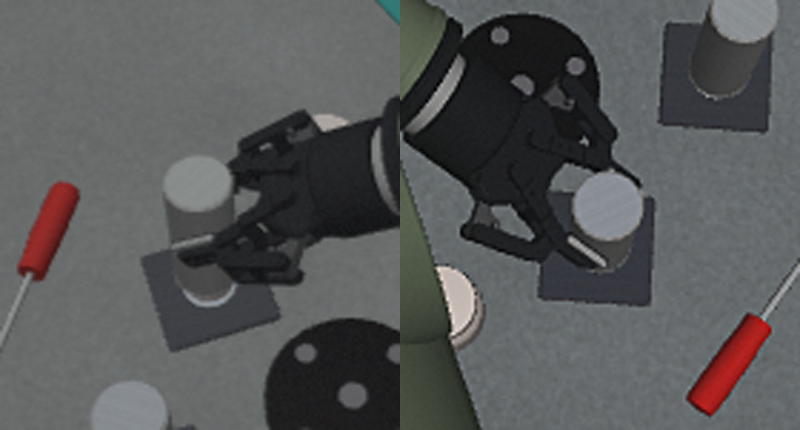

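Closed end is at about 143 mm (post 139 + 4), so it's fully down. Release and back out along the tool axis.

```bash
python3 - <<'E'
from h import *
from workcell import *
open_gripper(); wait(0.3); s=read_state(); print(s["finger_gap"],s["ft_force"].round(1))
F=pframe(TH,S,YAW); p=s["eef_pos"]
print(movel(p-140*F[:,2],max_speed=100,guard=10)); wait(0.5)
s=read_state(); print(s["time"],s["ft_force"].round(1))
d={}
for n in("scene","top"):
    c=camera(n); im=c["image"]; P=cloud(c); x,y,z=P[...,0],P[...,1],P[...,2]
    m=(np.hypot(x-486,y+47)<30)&(z>138)&(z<150)&(im.max(-1)>70); Q=P[m]; print(n,len(Q),np.median(Q[:,2]).round(1),Q[:,:2].mean(0).round(1))
    A=np.c_[Q[:,:2]-Q[:,:2].mean(0),np.ones(len(Q))]; print(" tilt deg",np.degrees(np.linalg.lstsq(A,Q[:,2],rcond=None)[0][:2]).round(1))
    u,v=map(int,proj(c,np.array([486,-47,100]))); d[n]=cv2.resize(im[max(v-110,0):v+110,u-100:u+100],(400,430),interpolation=2)
cv2.imwrite("pics/c3.png",np.hstack([d["scene"],d["top"]]))
E
```

```text
85.74503929914013 [-0.4 -0.2  0.2]
False
14.4583 [-0.3  0.1  0.4]
scene 412 143.8 [488.4 -48.7]
 tilt deg [-1.5  0.4]
top 489 142.7 [484.1 -46.8]
 tilt deg [ 0.7 -0.2]
```

View pics/c3.png

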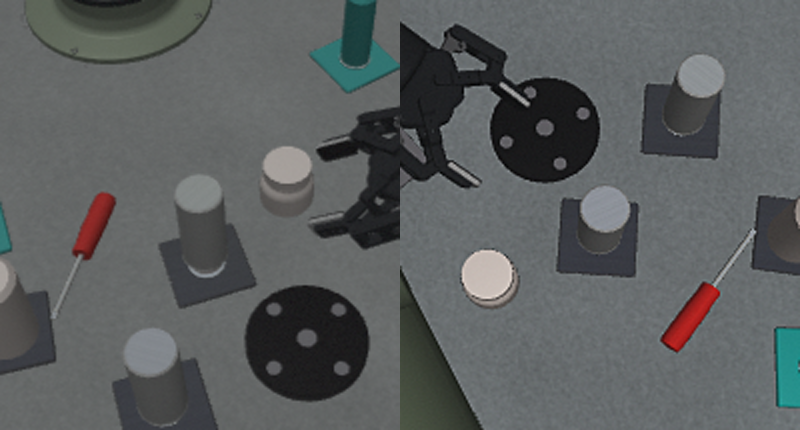

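The beaker hangs upright on the free post, the gripper is clear, and the neighbouring things look undisturbed.

```bash
python3 -c "
from workcell import *
finish_job(); print(read_state()['time'])"
```

```text
the job is handed in; nothing more can be done
the job is handed in; nothing more can be done
```

The beaker now hangs mouth down on the free slim post, and I handed the job in at about 14.5 s of the 51 s allowed. I gripped it in the cradle with the tool tilted 30°, turned it over above the post and lowered it slowly. It touched the post 0.9 mm above the height I predicted, with about 7 N upward force. I then let go and backed out.

- **Seating:** after release, the closed end measures 143–144 mm above the table, against about 139 mm for the post top plus the 4 mm floor. That puts the rim at about 28 mm.
- **Position:** just before lowering, the beaker was about 1 mm off the post's axis, and I corrected for that. After release, its top face sits within about 2 mm of the post top as measured at the start.
- **Uprightness:** the top face reads between 0.7° and 1.5° of tilt, which is within the noise of the depth reading.
- **Gripper and neighbours:** the tool force was back to about zero once clear. The jar, reel, screwdriver and other beaker look unmoved; I checked these by eye only and did not measure them again.
- **Disagreement:** the two cameras differ by about 2–4 mm in x and 1 mm in height. I averaged them for the post position and compared beaker to post within each camera's own view.

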